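# Spool hub out of the slide-lid box

### The arm

A 6-joint arm with a two-finger parallel gripper is mounted at the origin on the work surface. World frame = base frame: x ahead of the robot, y to its left, z up, the work surface at z = 0. Lengths are in m, angles in rad, forces in N, time in s.
With the tool pointing down it reaches from about 0.375 to 0.9 m from the base axis. Payload 3.1 kg.
Tool frame: the origin (TCP) lies at the very end of the fingers, on their centre line; the grasp point (between the pads) lies 19 mm behind it; z points along the fingers, y is the direction in which the jaws open and shut (so a half turn about z gives the same grasp; the last joint's range is limited). The gripper opens to 85 mm and grips with 20 to 120 N. Pads are 22 mm wide; open, the fingers measure 114 mm over their backs; the gripper's body (76 mm by 85 mm) begins 54 mm behind the grasp point. The pads swing forward as they close: fully open they stand 13 mm farther back than shut.
Start: joints at [-0.178, 0.527, 1.433, -0, 1.181, -0.178], TCP at [0.625, 0, 0.231] pointing down, gripper open.
Joint ranges: [-3.08, 3.08], [-0.75, 2.2], [0.22, 2.44], [-1.43, 4.57], [0, 2.65], [-2.85, 2.85]. Speed limits (rad/s): [2.79, 2.79, 3.14, 3.14, 3.14, 3.14].

### API

Orientations are given as a unit quaternion [x, y, z, w].
In Python, from station import * gives the robot as it stands.
- The arm moves only by the tool jog_arm, never from a script. Its argument "motion" is a list of rows, each a list of 5 numbers: the shift along the world's x, y, z in cm, then the turn about the world's z in degrees, then the closure in counts, from 0 (fully open) to 255 (shut). In form: [[tx, ty, tz, yaw, jaw], ...]. A call has 1 to 10 rows; each row shifts and turns the pose as measured when the row begins; what a row does not reach is not made up. A row lasts 1/12 s, in which the tool goes at most 41.7 mm and 7.16 degrees, less where a joint would pass 70% of its speed; a pose out of reach is approached as far as the arm can. A call with a gripper value outside its range is refused whole. The fingers move at their own pace and stop on an object; "squeeze" is the grip in N (left out, the last holds). Time passes only in rows, so rows that do not move let the fingers close. It gives the time, the measured TCP pose, the force and the opening at its end, in the units of the state.
- sense(): the state, without advancing time (a new reading comes with each control period).
- snapshot(name): name is "scene" or "side" or "wrist"; returns a dict with "img" (480x640x3 uint8, red, green, blue), "depth" (480x640 float32, m along the optical axis (not along the pixel's ray), 0 where there is no reading), "intrinsics" (3x3 intrinsics, pixels), "eye" and "attitude" of the camera in the world. Camera axes: x right, y down, z forward; pixel columns grow to the right and rows downward; lengths in m; the calibration is good to about 2 mm. A picture is of the moment at which its call begins.
- sign_off(): hands the job in, once; it reports no verdict.
The state is a dict: "t": time; "q": joint angles; "qd": joint speeds; "tau": joint torques, N m; "tcp_pos": TCP position; "tool_rot": TCP orientation; "force": force on the tool from outside, world axes, zero at the start; "ft_torque": the same for the moment, N m; "finger_gap": opening from 0.0 (shut) to 1.0 (fully open).
Only numpy, scipy, OpenCV 4.12 (cv2) and the standard library are available. Lean on these libraries where they do the work, as an engineer would, in place of code of your own. Each camera call takes 0.05 s, during which the arm holds its last target.

### The job

Get the spare spool hub ready for the printer: slide the lid of the plywood spares box along its grooves until it is fully open, lift out the round stepped hub (not the square fan beside it) and stand it upright in the low plywood tray. Lower it all the way to the tray's floor before letting go, do not drop it in, and leave the box open.

Things in the scene. Friction and masses are not known exactly. Their poses are not given: they have to be found in the camera images.
- lid (a joint): How far the lid of the fixed plywood spares box is slid open, m: 0 shut, 0.132 at its stop; starts 0 to 0.012. Level slide, about 1.5 N friction, stays where left, cannot lift off; below 0.115 it overhangs the contents. Box 152 mm along the slide, 156 across, 54 tall; its runners go on 130 mm past the opening end.
- lid_bar (a point): Centre of the top face of the lid's grip bar, a plywood batten 14 mm thick (along x), 70 mm long (along y), 30 mm tall above the lid; its top is 79.5 mm above the table. Moves with the lid. x axis: level, the way the lid slides to open; z up. With the lid shut it lies 45 mm from the box's centre along x.
- hub: Black plastic spool hub standing in the box: barrel 34 mm diameter, 28 tall, topped by a collar 22 mm diameter, 8 tall; about 40 g. Origin: centre of underside, z up. Box floor is 6 mm above the table; a 26 mm high partition across makes two compartments, 64 mm along the slide, 136 across. The other one holds a flat square black fan, 40x40x20 mm; either may be nearer the opening.
- tray_floor (a point): Centre of the inner floor of the low open plywood tray, fixed on the table: 162 x 162 mm outside, 150 x 150 mm inside, walls 6 mm thick and 18 mm tall, floor 6 mm above the table. x and y axes along its sides, z up.
Not all that is in view belongs to the job. What is meant by the part that bears tray_floor is not turquoise or yellow, and is the larger of those in its own colour.

How it is judged:
On the way, in this order (a step that is already met when the one before it is completed fails the run):
1. the lid is slid open (at least 115 mm) (value of joint lid above 0.115 m), for 0.2 s.
2. the hub is lifted out of the box (its underside at least 60 mm above the table) (height (world z) of hub above 0.06 m), for 0.1 s.
3. the hub is lowered, still held, to within 12 mm of the tray's floor, inside the tray (z of hub in the frame of tray_floor below 0.012 m and x of hub in the frame of tray_floor between -0.06 and 0.06 m and y of hub in the frame of tray_floor between -0.06 and 0.06 m and contact force between the fingers and hub above 0.5 N), for 0.1 s.
At the end, for the whole second after the job is handed in: The hub stands at rest on the tray's floor (within 5 mm in height, its axis within 60 mm of the tray's centre along each side, that is anywhere inside the walls), upright within 10 degrees, and the lid is still open by at least 115 mm (value of joint lid above 0.115 m and x of hub in the frame of tray_floor between -0.06 and 0.06 m and y of hub in the frame of tray_floor between -0.06 and 0.06 m and z of hub in the frame of tray_floor below 0.005 m and angle between hub's own z axis and vertical below 0.17 rad and linear speed of hub below 0.02 m/s); the robot touches nothing.
It also fails if it takes over 51 s, if anything falls off the work surface, if the arm or the gripper's body presses on something with over 40 N, if the wrist force passes 120 N, or if a joint passes its speed limit or range.

## Working session

There is one attempt and no reset: what is moved stays moved. The work goes in short steps, Python scripts to look and compute and a tool call to move; the robot and the scene stay as the last step left them, time stands still between calls to the robot, and variables do not carry over. Pictures are saved under pics/ and viewed, and the job is handed in when it is done.

Besides the shell and the picture viewer there is one more tool, called after "Call:" by a JSON object that holds its "api" and its "payload". jog_arm: Moves the arm, as the interface text tells. Its arguments: {"type":"object","properties":{"motion":{"type":"array","items":{"type":"array","items":{"type":"number"}}},"squeeze":{"type":"number"}},"required":["motion"]}

```bash
mkdir -p pics; cat > h.py <<'E'
from station import *
import numpy as np, cv2, json
from scipy.spatial.transform import Rotation as R
def take(n,tag):
    s=snapshot(n); np.savez(f'{tag}.npz',**{k:np.array(s[k]) for k in s})
    cv2.imwrite(f'pics/{tag}.png',s['img'][:,:,::-1]); return s
def load(tag): return dict(np.load(f'{tag}.npz'))
def rot(s):
    a=np.array(s['attitude']); return a if a.shape==(3,3) else R.from_quat(a).as_matrix()
def px(s,u,v,z=None):
    K=s['intrinsics'];d=np.array([(u-K[0,2])/K[0,0],(v-K[1,2])/K[1,1],1])
    r=rot(s)@d; e=np.array(s['eye'])
    if z is None: return e+r*float(s['depth'][int(v),int(u)])
    return e+r*(z-e[2])/r[2]
E
python3 - <<'E'
from h import *
for n in ('scene','side','wrist'):
    s=take(n,n+'0'); print(n,s['eye'],s['attitude'],s['intrinsics'])
print(sense())
E
```

```text
scene [0.95762778 0.53548264 0.97150849] [ 0.36930072  0.89010767 -0.24539935 -0.1053778 ] [[534.23670894   0.         313.46266569]
 [  0.         534.23670894 235.98696003]
 [  0.           0.           1.        ]]
side [0.32406876 0.83616482 0.4953484 ] [-0.13473486  0.85117673 -0.49961699  0.08790655] [[437.28747117   0.         324.54172234]
 [  0.         437.28747117 239.07050565]
 [  0.           0.           1.        ]]
wrist [0.62388126 0.07040423 0.37290817] [ 9.90211235e-01  2.95742621e-04 -9.85217979e-04  1.39573106e-01] [[402.34122682   0.         315.95500595]
 [  0.         402.34122682 243.47520043]
 [  0.           0.           1.        ]]
{'t': 0.15, 'q': array([-1.78489298e-01,  5.28279564e-01,  1.43363021e+00, -2.46653435e-05,
        1.18138890e+00, -1.78517996e-01]), 'qd': array([ 0.00012432, -0.00303908, -0.00392579, -0.00065231,  0.00164075,
        0.00083185]), 'tau': array([ 1.17890530e-03, -4.42742836e+01, -1.78276026e+01, -2.15643640e-04,
        5.61750654e-03, -9.84718270e-06]), 'tcp_pos': array([6.24441593e-01, 1.30014478e-04, 2.30534789e-01]), 'tool_rot': array([ 7.07093060e-01,  7.07119987e-01, -4.95855574e-04, -6.94175775e-04]), 'force': array([ 0.34270599,  0.48912643, -0.12605297]), 'ft_torque': array([0.01524257, 0.05702475, 0.01554864]), 'finger_gap': 0.9995045385308001}
```

View pics/scene0.png

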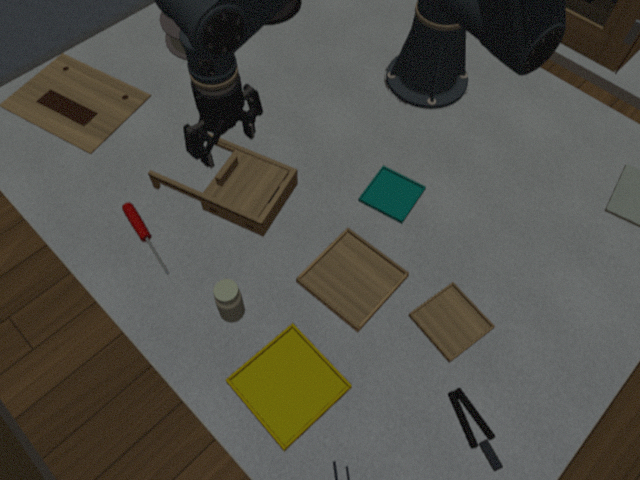

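View pics/side0.png

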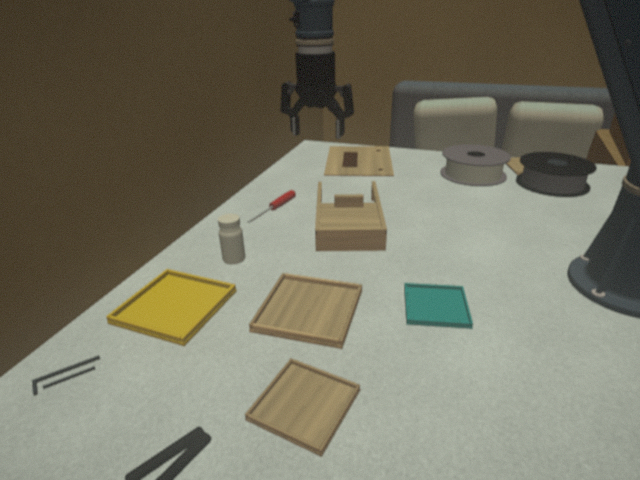

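View pics/wrist0.png

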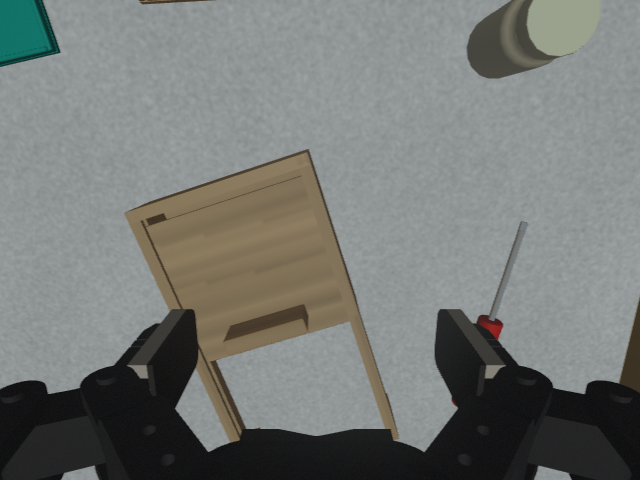

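The scene view shows two plywood trays, at (353,278) and (451,321), plus a yellow one at (288,386), a teal one at (392,194) and a board at (77,103). The target is the larger plywood tray at (353,278). The box is at (250,187), and its grip bar is at (265,323) in the wrist view. I'll check close crops next.

```bash
python3 - <<'E'
from h import *
a=cv2.imread('pics/wrist0.png')[140:440,110:410]; cv2.imwrite('pics/w0c.png',cv2.resize(a,None,fx=2,fy=2,interpolation=cv2.INTER_CUBIC))
a=cv2.imread('pics/scene0.png')[220:370,290:500]; cv2.imwrite('pics/s0c.png',cv2.resize(a,None,fx=3.8,fy=3.8,interpolation=cv2.INTER_CUBIC))
E
```

```text
(no output)
```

View pics/w0c.png

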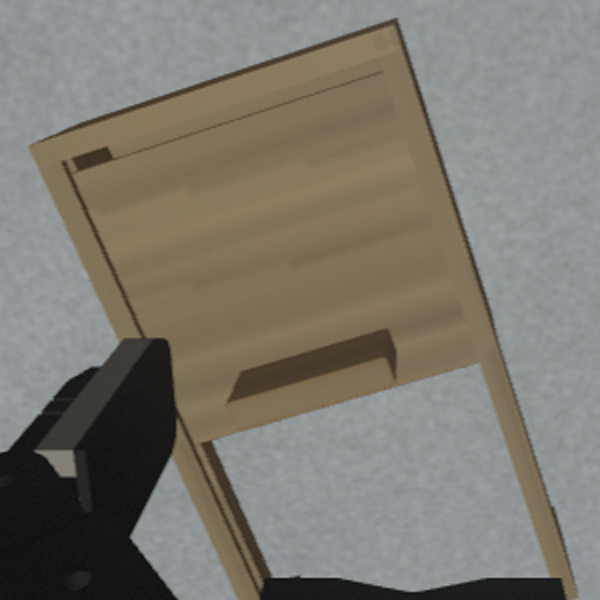

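View pics/s0c.png

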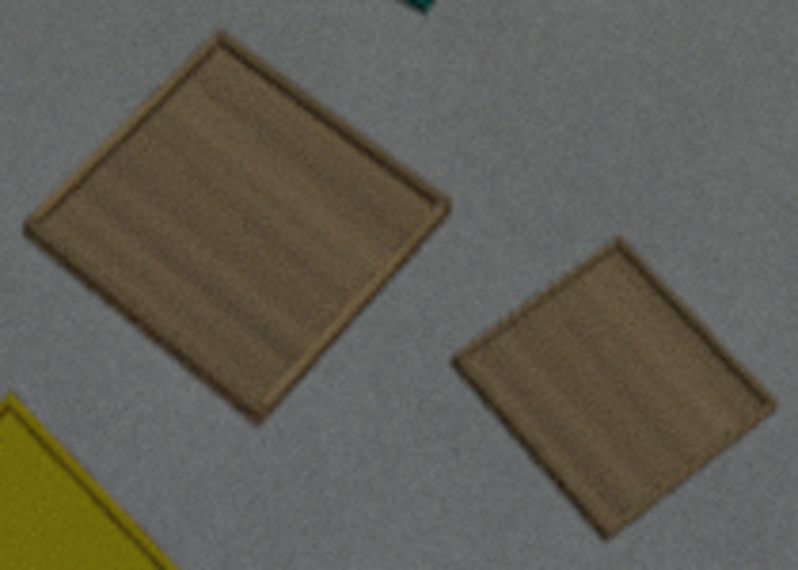

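```bash
python3 - <<'E'
from h import *
s=load('wrist0')
def c(u,v,z): 
    p=px(s,110+u/2,140+v/2,z); return p.round(4)
print('bar'); B=[c(*q,0.0795) for q in [(230,402),(390,357),(396,382),(232,425)]]
for b in B: print(b)
print(np.mean(B,0), np.linalg.norm(B[0]-B[1]),np.linalg.norm(B[1]-B[2]))
# depth check
for q in [(260,405),(370,375),(320,390)]: print('d',px(s,110+q[0]/2,140+q[1]/2))
print('box'); 
C=[c(398,20,.054),c(30,147,.054)]
print(C,np.linalg.norm(C[0]-C[1]), 'depth rim',px(s,110+370/2,140+40/2))
d=B[1]-B[0]+(B[2]-B[3]);print('bar yaw deg',np.degrees(np.arctan2(d[1],d[0])))
d=C[0]-C[1];print('box yaw',np.degrees(np.arctan2(d[1],d[0])))
e=[c(480,364,.0495),c(205,441,.0495)];print('lid edge',e)
s=load('scene0')
T=[px(s,290+u/3.8,220+v/3.8,.018) for u,v in [(220,32),(450,204),(259,418),(26,226)]]
print('tray',np.round(T,4),np.mean(T,0),[np.linalg.norm(T[i]-T[i-1]) for i in range(4)])
d=T[1]-T[0];print(np.degrees(np.arctan2(d[1],d[0])))
T=[px(s,290+u/3.8,220+v/3.8,.018) for u,v in [(618,238),(775,405),(607,535),(455,358)]]
print('small',np.mean(T,0),[np.linalg.norm(T[i]-T[i-1]) for i in range(4)])
E
```

```text
bar
[ 0.5491 -0.0969  0.0795]
[ 0.6145 -0.0766  0.0795]
[ 0.6169 -0.0877  0.0795]
[ 0.5493 -0.1075  0.0795]
[ 0.58245  -0.092175  0.0795  ] 0.06847809868855884 0.01135649593844861
d [ 0.56110828 -0.09869389  0.07867986]
d [ 0.60642105 -0.08452664  0.07962689]
d [ 0.58587892 -0.09193477  0.07846665]
box
[array([0.6179, 0.0539, 0.054 ]), array([0.4689, 0.0038, 0.054 ])] 0.15719736002872314 depth rim [0.60692359 0.04626916 0.05390336]
bar yaw deg 16.778256497929547
box yaw 18.584786568979684
lid edge [array([ 0.6534, -0.095 ,  0.0495]), array([ 0.5288, -0.1339,  0.0495])]
tray [[0.4831 0.1742 0.018 ]
 [0.4754 0.3323 0.018 ]
 [0.6343 0.3413 0.018 ]
 [0.6421 0.1838 0.018 ]] [0.55872206 0.257925   0.018     ] [np.float64(0.15934756513610246), np.float64(0.1583014193332977), np.float64(0.15919855631956276), np.float64(0.15766703506430557)]
92.78936325377346
small [0.49418176 0.45386215 0.018     ] [np.float64(0.11347910646463662), np.float64(0.11324812281947165), np.float64(0.11396229654500745), np.float64(0.11181583276048011)]
```

Call:
{"api": "jog_arm", "payload": {"motion": [[-0.5, -1, -1, -7, 0], [-0.5, -1, -1, -7, 0], [-0.5, -1, -1, -7, 0], [-0.5, -1, -1, -7, 0], [-0.5, -1, -1, -7, 0], [-0.5, -1, -1, -7, 0], [-0.5, -1, -1, -7, 0], [-0.5, -1, -1, -7, 0], [-0.5, -1, -1, -7, 0], [0, 0, 0, -7, 0]], "squeeze": 30}}

```text
t: 0.98
tcp_pos: [0.5761, -0.0917, 0.1349]
tool_rot: [0.987, 0.159, -0.002, -0.0]
force: [-0.5, 1.1, 0.3]
finger_gap: 0.997
```

Call:
{"api": "jog_arm", "payload": {"motion": [[0.6, 0, 0, -1, 0], [0, 0, 0, 0, 0]]}}

```text
t: 1.15
tcp_pos: [0.5806, -0.0924, 0.1332]
tool_rot: [0.989, 0.146, -0.004, -0.001]
force: [0.1, -0.1, 0.4]
finger_gap: 0.997
```

```bash
python3 - <<'E'
from h import *
s=take('wrist','wrist1'); take('side','side1');x=sense();print(x['tcp_pos'],x['tool_rot'])
E
```

```text
[ 0.57979336 -0.0918688   0.13331612] [ 0.98907762  0.14731435 -0.00472119 -0.0012887 ]
```

View pics/wrist1.png

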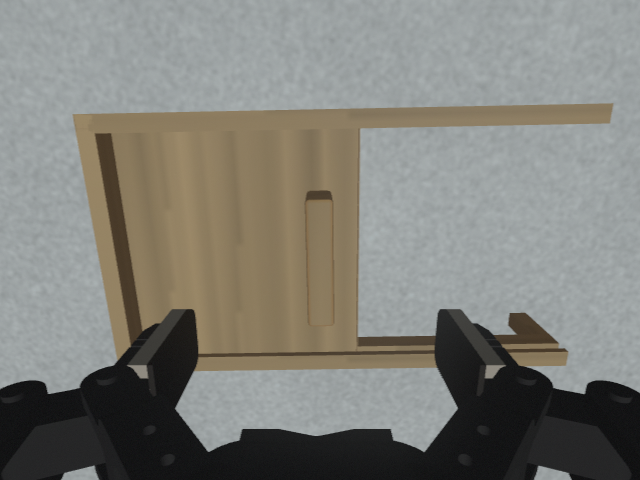

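View pics/side1.png

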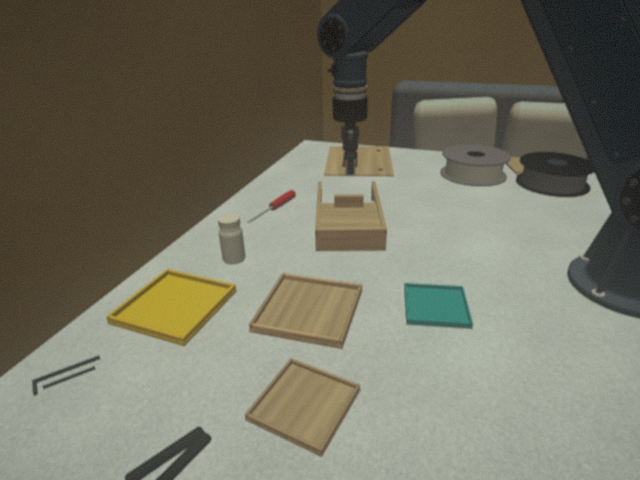

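The wrist view shows the bar's top face from (306,200) to (333,325), square to the jaws.

```bash
python3 - <<'E'
from h import *
s=load('wrist1')
B=np.array([px(s,u,v,.0795) for u,v in [(306.5,200),(332.5,200),(333,325),(308,325)]]);print(B.round(4),B.mean(0))
d=(B[1]-B[2]+B[0]-B[3]);print(np.degrees(np.arctan2(d[1],d[0])))
a=[px(s,80,116,.054),px(s,612,105,.054)];d=a[1]-a[0];print('runner',a,np.degrees(np.arctan2(d[1],d[0]))+90)
E
```

```text
[[ 0.6126 -0.0775  0.0795]
 [ 0.6163 -0.0897  0.0795]
 [ 0.5514 -0.1105  0.0795]
 [ 0.5475 -0.0976  0.0795]] [ 0.58194709 -0.09378709  0.0795    ]
17.451922686928025
runner [array([0.61611252, 0.04829057, 0.054     ]), array([ 0.70172783, -0.21561463,  0.054     ])] 17.97393956089209
```

Call:
{"api": "jog_arm", "payload": {"motion": [[0.2, -0.1, -2.5, 0.5, 0], [0, -0.1, -2.5, 0, 0], [0, 0, -2, 0, 0], [0, 0, -0.4, 0, 0], [0, 0, 0, 0, 255], [0, 0, 0, 0, 255], [0, 0, 0, 0, 255], [0, 0, 0, 0, 255], [0, 0, 0, 0, 255], [0, 0, 0, 0, 255]]}}

```text
t: 2.08
tcp_pos: [0.5855, -0.0935, 0.0639]
tool_rot: [0.988, 0.156, 0.001, 0.002]
force: [-2.6, 0.7, -0.3]
finger_gap: 0.156
```

Call:
{"api": "jog_arm", "payload": {"motion": [[0.3, -0.95, 0, 0, 255], [0.45, -1.4, 0, 0, 255], [0.45, -1.4, 0, 0, 255], [0.45, -1.4, 0, 0, 255], [0.45, -1.4, 0, 0, 255], [0.45, -1.4, 0, 0, 255]]}}

```text
t: 2.58
tcp_pos: [0.6122, -0.1763, 0.064]
tool_rot: [0.988, 0.156, 0.001, -0.0]
force: [1.1, 2.6, -2.2]
finger_gap: 0.154
```

Call:
{"api": "jog_arm", "payload": {"motion": [[0.35, -1.1, 0, 0, 255], [0.35, -1.1, 0, 0, 255], [0.2, -0.6, 0, 0, 255], [0.15, -0.4, 0, 0, 255], [0.12, -0.4, 0, 0, 255], [0, 0, 0, 0, 255]]}}

```text
t: 3.08
tcp_pos: [0.6238, -0.212, 0.064]
tool_rot: [0.988, 0.153, -0.001, -0.01]
force: [1.6, -1.1, -4.2]
finger_gap: 0.156
```

Call:
{"api": "jog_arm", "payload": {"motion": [[0.12, -0.4, 0, 0, 255], [0.1, -0.3, 0, 0, 255], [0, 0, 0, 0, 255]]}}

```text
t: 3.33
tcp_pos: [0.6238, -0.212, 0.0639]
tool_rot: [0.988, 0.154, -0.004, -0.016]
force: [0.4, -1.8, -3.5]
finger_gap: 0.149
```

At the stop. Release, rise and look into the box.

Call:
{"api": "jog_arm", "payload": {"motion": [[0, 0, 0, 0, 0], [0, 0, 0, 0, 0], [0, 0, 0, 0, 0], [0, 0, 0, 0, 0], [0, 0, 0, 0, 0], [0, 0, 3, 0, 0], [0, 0, 4, 0, 0], [0, 0, 4, 0, 0], [-0.5, 2, 2, 0, 0], [-0.5, 2, 0, 0, 0]]}}

```text
t: 4.17
tcp_pos: [0.6118, -0.1799, 0.1966]
tool_rot: [0.988, 0.15, -0.006, -0.014]
force: [1.1, 0.5, -0.5]
finger_gap: 1.003
```

Call:
{"api": "jog_arm", "payload": {"motion": [[-0.5, 2, 2, 0, 0], [-0.8, 2, 0, 0, 0], [-0.8, 2, 0, 0, 0], [0, 0, 0, 0, 0], [0, 0, 0, 0, 0]]}}

```text
t: 4.58
tcp_pos: [0.5867, -0.1126, 0.2169]
tool_rot: [0.988, 0.152, -0.006, -0.015]
force: [0.8, 0.2, 0.2]
finger_gap: 1.0
```

```bash
python3 - <<'E'
from h import *
s=take('wrist','wrist2');x=sense();print(x['tcp_pos'],x['tool_rot'])
E
```

```text
[ 0.58643685 -0.11237382  0.216691  ] [ 0.98833777  0.15136246 -0.00657488 -0.01531777]
```

View pics/wrist2.png

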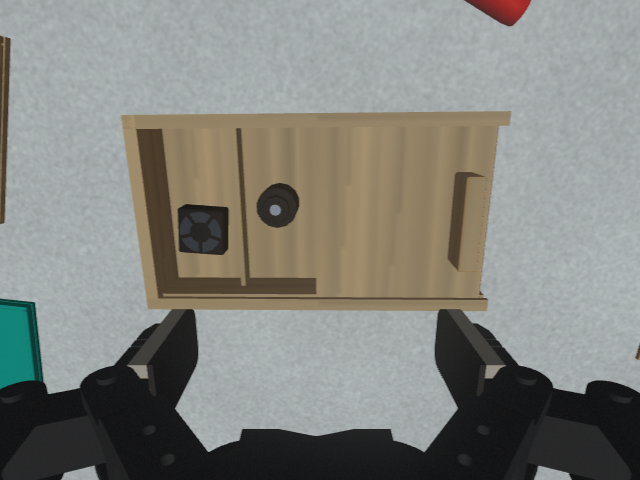

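The lid is fully open. The hub (round, stepped) is at about (277,206), and the fan (square) is at (203,230). I'll crop in on the hub.

```bash
python3 - <<'E'
from h import *
a=cv2.imread('pics/wrist2.png')[110:310,120:370]; a=cv2.convertScaleAbs(a,alpha=1.6,beta=20); cv2.imwrite('pics/w2c.png',cv2.resize(a,None,fx=3,fy=3,interpolation=cv2.INTER_CUBIC))
E
```

```text
(no output)
```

View pics/w2c.png

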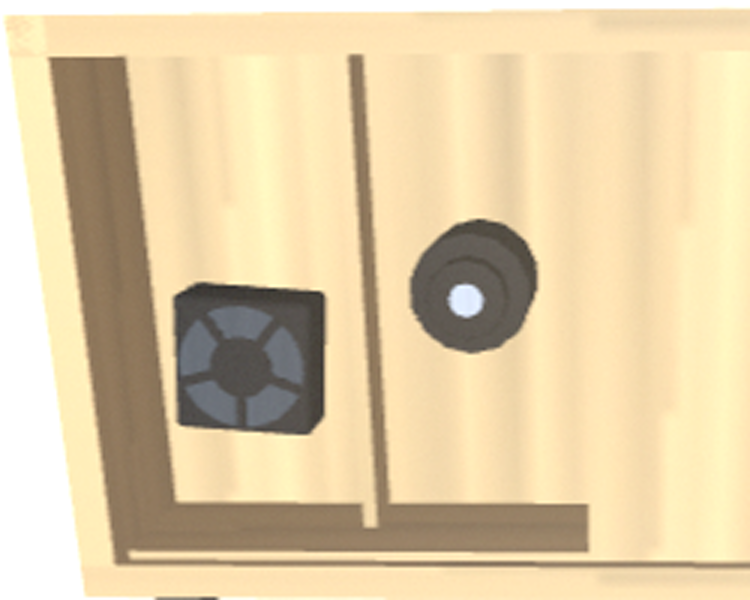

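```bash
python3 - <<'E'
from h import *
s=load('wrist2')
g=lambda u,v,z:px(s,120+u/3,110+v/3,z)
h=g(465,300,.042);print('collar',h,'barrel',g(469,293,.034),'depth',px(s,120+465/3,110+297/3),px(s,120+430/3,110+297/3), px(s,285,170))
a=np.radians(17.6);X=np.array([np.sin(a),-np.cos(a),0]);Y=np.array([np.cos(a),np.sin(a),0])
bc=np.array([.5819,-.0938,0])-.051*X
for n,p in dict(hub=h,fan=g(240,365,.026),lidedge=g(588,505,.0475),lidedge2=g(588,548,.0495),part=g(358,60,.032),partb=g(370,525,.032),rimTL=g(5,15,.054),sideT=g(650,55,.054),sideT0=g(650,12,.054),sideB=g(350,560,.054)).items():
    d=p-bc;print(n,p.round(4),'box x %.4f y %.4f'%(d@X,d@Y))
E
```

```text
collar [ 0.57936961 -0.07434783  0.042     ] barrel [ 0.5796673  -0.07433132  0.034     ] depth [ 0.57992283 -0.07405865  0.04101281] [ 0.57700641 -0.06504977  0.04091439] [ 0.60759607 -0.07066939  0.00666484]
hub [ 0.5794 -0.0743  0.042 ] box x 0.0317 y 0.0035
fan [ 0.5373 -0.0166  0.026 ] box x -0.0361 y -0.0192
lidedge [ 0.5356 -0.1229  0.0475] box x 0.0647 y -0.0529
lidedge2 [ 0.5242 -0.1265  0.0495] box x 0.0647 y -0.0649
part [ 0.63   -0.0294  0.032 ] box x 0.0042 y 0.0653
partb [ 0.5037 -0.0653  0.032 ] box x 0.0002 y -0.0659
rimTL [0.616  0.0515 0.054 ] box x -0.0772 y 0.0764
sideT [ 0.6543 -0.1016  0.054 ] box x 0.0803 y 0.0666
sideT0 [ 0.6637 -0.0985  0.054 ] box x 0.0802 y 0.0766
sideB [ 0.5021 -0.0647  0.054 ] box x -0.0009 y -0.0672
```

Call:
{"api": "jog_arm", "payload": {"motion": [[-0.1, 0.5, 0, 7, 90], [-0.1, 0.5, 0, 7, 90], [-0.1, 0.5, 0, 7, 90], [-0.1, 0.5, 0, 7, 90], [-0.1, 0.5, -1, 7, 90], [-0.1, 0.5, -1, 7, 90], [-0.1, 0.5, -1, 7, 90], [0, 0.3, -1, 7, 90], [0, 0, -1, 7, 90], [0, 0, -1, 7, 90]]}}

```text
t: 5.47
tcp_pos: [0.5825, -0.0823, 0.1483]
tool_rot: [0.713, 0.701, -0.015, -0.007]
force: [0.8, 0.4, -0.7]
finger_gap: 0.648
```

Call:
{"api": "jog_arm", "payload": {"motion": [[0, 0, -1, 7, 90], [0, 0, -1, 7, 90], [0, 0, 0, 6, 90], [0, 0, 0, 0, 90]]}}

```text
t: 5.8
tcp_pos: [0.5814, -0.0853, 0.1208]
tool_rot: [0.575, 0.818, -0.017, -0.008]
force: [-0.6, -0.3, 0.7]
finger_gap: 0.644
```

```bash
python3 - <<'E'
from h import *
s=take('wrist','wrist3');x=sense();print(x['tcp_pos'],x['tool_rot'],x['finger_gap'])
M=R.from_quat(x['tool_rot']).as_matrix();print(M.round(3)); print('jaw yaw',np.degrees(np.arctan2(M[1,1],M[0,1])))
E
```

```text
[ 0.58120991 -0.08537937  0.1206955 ] [ 0.57675261  0.81669356 -0.01739851 -0.00808336] 0.645004209305214
[[-0.335  0.942 -0.033]
 [ 0.942  0.334 -0.019]
 [-0.007 -0.038 -0.999]]
jaw yaw 19.53275284691982
```

View pics/wrist3.png

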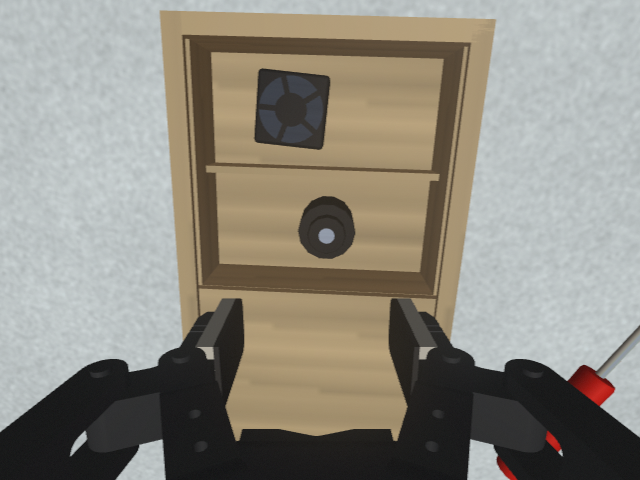

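```bash
python3 - <<'E'
from h import *
s=load('wrist3')
print(px(s,326,235,.042),px(s,326.5,234,.042),px(s,326,231,.034),px(s,326,243))
E
```

```text
[ 0.57956707 -0.07394105  0.042     ] [ 0.57963027 -0.07329     0.042     ] [ 0.57938111 -0.07374155  0.034     ] [ 0.58107035 -0.07797631  0.04347061]
```

Call:
{"api": "jog_arm", "payload": {"motion": [[-0.2, 1.2, 0, -2, 90], [0, 0, 0, 0, 90], [0, 0, -2.5, 0, 90], [0, 0, -2, 0, 90], [0, 0, 0, 0, 90]]}}

```text
t: 6.27
tcp_pos: [0.5828, -0.0773, 0.0754]
tool_rot: [0.596, 0.803, -0.017, -0.005]
force: [0.7, 0.7, -0.7]
finger_gap: 0.646
```

Call:
{"api": "jog_arm", "payload": {"motion": [[-0.35, 0.4, 0, 0, 90], [0, 0, 0, 0, 90], [-0.1, 0.1, -1.5, 0, 90], [0, 0, 0, 0, 90]]}}

```text
t: 6.6
tcp_pos: [0.5798, -0.0739, 0.0626]
tool_rot: [0.598, 0.802, -0.016, -0.003]
force: [-0.8, 0.0, -0.4]
finger_gap: 0.651
```

Call:
{"api": "jog_arm", "payload": {"motion": [[0, 0, -1.5, 0, 90], [0, 0, -1.5, 0, 90], [0, 0, 0, 0, 90]]}}

```text
t: 6.85
tcp_pos: [0.5832, -0.0751, 0.0368]
tool_rot: [0.598, 0.802, -0.015, 0.001]
force: [0.5, 0.4, -0.7]
finger_gap: 0.646
```

```bash
python3 - <<'E'
from h import *
s=take('wrist','wrist4');x=sense();print(x['tcp_pos'],x['force'])
E
```

```text
[ 0.58397787 -0.07531807  0.0379398 ] [-0.56207971  0.00771603 -0.55353428]
```

View pics/wrist4.png

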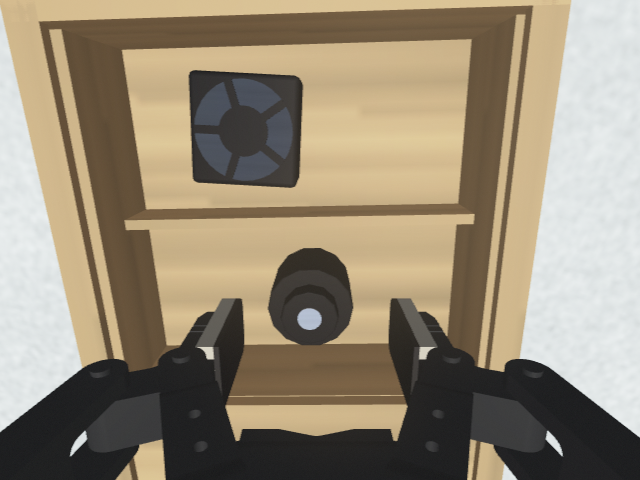

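Call:
{"api": "jog_arm", "payload": {"motion": [[-0.4, 0.2, -1, 0, 90], [-0.2, 0.1, -1, 0, 90], [-0.1, 0, -0.4, 0, 90], [0, 0, 0, 0, 90]]}}

```text
t: 7.23
tcp_pos: [0.5806, -0.0735, 0.0185]
tool_rot: [0.598, 0.802, -0.013, 0.007]
force: [0.9, -0.7, -1.3]
finger_gap: 0.649
```

Call:
{"api": "jog_arm", "payload": {"motion": [[-0.2, 0, -0.7, 0, 90], [0, 0, 0, 0, 90], [0, 0, 0, 0, 220], [0, 0, 0, 0, 220], [0, 0, 0, 0, 220], [0, 0, 0, 0, 220]], "squeeze": 30}}

```text
t: 7.73
tcp_pos: [0.5801, -0.0741, 0.0128]
tool_rot: [0.598, 0.801, -0.013, 0.008]
force: [-0.6, 0.7, -0.6]
finger_gap: 0.39
```

Call:
{"api": "jog_arm", "payload": {"motion": [[0, 0, 1, 0, 220], [0, 0, 1.5, 0, 220], [0, 0, 1.5, 0, 220], [0, 0, 1.5, 0, 220], [0, 0, 2, 0, 220], [0, 0, 2, 0, 220], [0, 0, 2, 0, 220], [0, 0, 0, 0, 220]]}}

```text
t: 8.4
tcp_pos: [0.5786, -0.0736, 0.1356]
tool_rot: [0.598, 0.802, -0.013, 0.007]
force: [0.3, 0.3, -0.4]
finger_gap: 0.383
```

```bash
python3 - <<'E'
from h import *
s=take('side','side5');take('wrist','wrist5');x=sense();print(x['tcp_pos'],x['force'],x['finger_gap'])
a=cv2.imread('pics/side5.png')[80:260,260:440];b=cv2.imread('pics/wrist5.png')
cv2.imwrite('pics/c5.png',np.hstack([cv2.resize(a,(400,400)),cv2.resize(b,(400,300))[0:300] if 0 else cv2.copyMakeBorder(cv2.resize(b,(400,300)),0,100,0,0,0)]))
E
```

```text
[ 0.57663841 -0.07307661  0.13249002] [ 0.49661965  0.49841843 -0.39099689] 0.38731660343136803
```

View pics/c5.png

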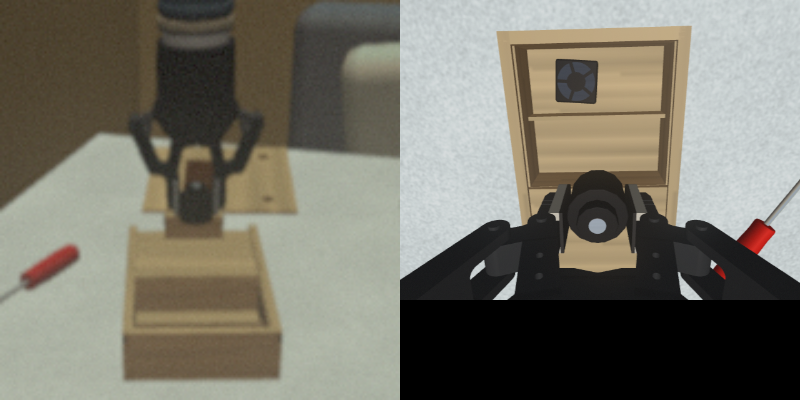

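The hub is held upright above the box. I'll carry it to the tray at (0.559, 0.258).

Call:
{"api": "jog_arm", "payload": {"motion": [[0, 1.5, 0, 0, 220], [-0.2, 2.5, 0, 0, 220], [-0.2, 3, 0, 0, 220], [-0.2, 3, 0, 0, 220], [-0.2, 3, 0, 0, 220], [-0.2, 3, 0, 0, 220], [-0.2, 3, 0, 0, 220], [-0.2, 3, 0, 0, 220], [-0.2, 3, 0, 0, 220], [-0.2, 3, 0, 0, 220]]}}

```text
t: 9.33
tcp_pos: [0.5486, 0.2105, 0.1192]
tool_rot: [0.603, 0.797, -0.022, -0.004]
force: [0.3, -0.2, -0.0]
finger_gap: 0.384
```

Call:
{"api": "jog_arm", "payload": {"motion": [[0.3, 2.5, 0, 0, 220], [0.2, 1.5, 0, 0, 220], [0, 0, 0, 0, 220], [0, 0, -1.5, 0, 220], [0, 0, -1.5, 0, 220], [0, 0, 0, 0, 220]]}}

```text
t: 9.83
tcp_pos: [0.5459, 0.2576, 0.0802]
tool_rot: [0.599, 0.8, -0.027, -0.009]
force: [-0.6, -0.4, -1.0]
finger_gap: 0.39
```

```bash
python3 - <<'E'
from h import *
s=take('scene','scene6');take('side','side6');x=sense();print(x['tcp_pos'],x['force'],x['finger_gap'])
a=cv2.imread('pics/side6.png')[150:390,180:420];b=cv2.imread('pics/scene6.png')[180:380,250:450]
cv2.imwrite('pics/c6.png',np.hstack([cv2.resize(a,(400,400)),cv2.resize(b,(400,400))]))
E
```

```text
[0.54729937 0.25772616 0.0822398 ] [ 1.26387316  0.00253436 -0.84458722] 0.3861021600071805
```

View pics/c6.png

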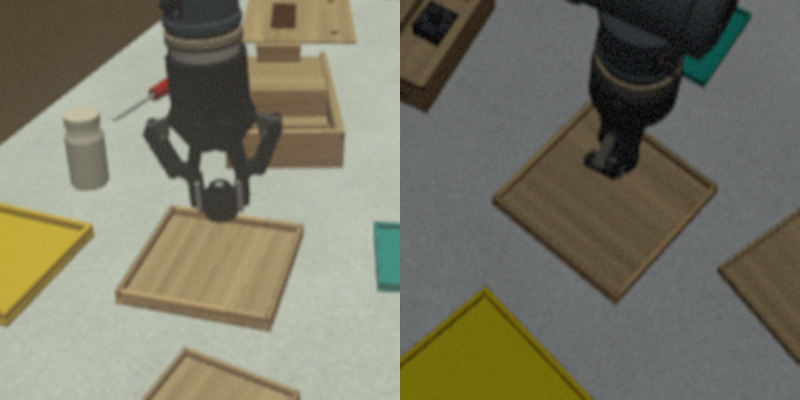

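Call:
{"api": "jog_arm", "payload": {"motion": [[0.5, 0, -1.5, 0, 220], [0.5, 0, -1.5, 0, 220], [0.2, 0, -1, 0, 220], [0.2, 0, -1, 0, 220], [0, 0, 0, 0, 220]]}}

```text
t: 10.35
tcp_pos: [0.5644, 0.2552, 0.0319]
tool_rot: [0.601, 0.799, -0.024, -0.006]
force: [-0.4, -0.3, -0.5]
finger_gap: 0.387
```

Call:
{"api": "jog_arm", "payload": {"motion": [[0, 0, -0.8, 0, 220], [0, 0, -0.5, 0, 220], [0, 0, -0.2, 0, 220], [0, 0, 0, 0, 220]]}}

```text
t: 10.68
tcp_pos: [0.5644, 0.2548, 0.0154]
tool_rot: [0.601, 0.799, -0.025, -0.007]
force: [-0.2, -0.4, -0.1]
finger_gap: 0.388
```

Call:
{"api": "jog_arm", "payload": {"motion": [[0, 0, -0.2, 0, 220], [0, 0, 0, 0, 220]]}}

```text
t: 10.85
tcp_pos: [0.5643, 0.255, 0.0135]
tool_rot: [0.601, 0.799, -0.025, -0.007]
force: [-0.6, 0.5, -1.0]
finger_gap: 0.383
```

Call:
{"api": "jog_arm", "payload": {"motion": [[0, 0, -0.1, 0, 220], [0, 0, -0.05, 0, 220], [0, 0, 0, 0, 220]]}}

```text
t: 11.1
tcp_pos: [0.5647, 0.2553, 0.0134]
tool_rot: [0.6, 0.799, -0.024, -0.006]
force: [0.2, -0.5, -1.3]
finger_gap: 0.382
```

```bash
python3 - <<'E'
from h import *
s=take('side','side7');take('scene','scene7');x=sense();print(x['tcp_pos'],x['force'],x['finger_gap'])
a=cv2.imread('pics/side7.png')[200:360,230:390]
b=cv2.imread('pics/scene7.png')[200:340,290:430]
cv2.imwrite('pics/c7.png',np.hstack([cv2.resize(a,(400,400)),cv2.resize(b,(400,400))]))
E
```

```text
[0.56483516 0.25536321 0.01329138] [-0.31285617 -0.10505296 -0.25742148] 0.3848429385747785
```

View pics/c7.png

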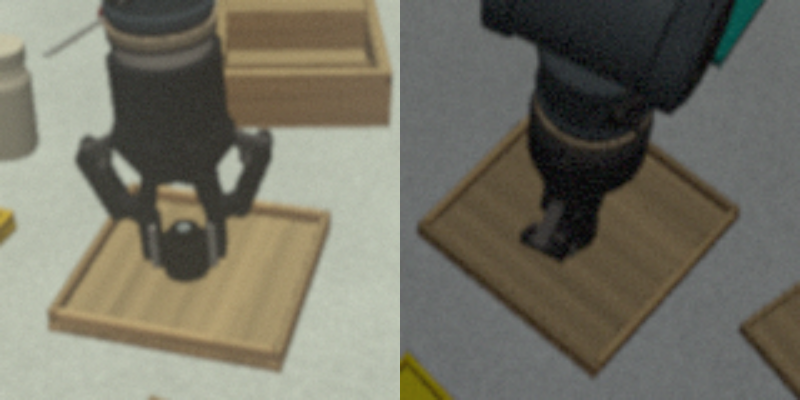

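Call:
{"api": "jog_arm", "payload": {"motion": [[0, 0, -0.15, 0, 220], [0, 0, -0.15, 0, 220], [0, 0, 0, 0, 220]]}}

```text
t: 11.45
tcp_pos: [0.5651, 0.2555, 0.0136]
tool_rot: [0.6, 0.799, -0.024, -0.006]
force: [-0.6, -0.6, -0.8]
finger_gap: 0.388
```

Call:
{"api": "jog_arm", "payload": {"motion": [[0, 0, -0.4, 0, 220], [0, 0, 0, 0, 220]]}}

```text
t: 11.62
tcp_pos: [0.5661, 0.256, 0.0139]
tool_rot: [0.6, 0.799, -0.023, -0.005]
force: [1.2, -0.4, -0.7]
finger_gap: 0.389
```

Call:
{"api": "jog_arm", "payload": {"motion": [[0, 0, -0.3, 0, 220]]}}

```text
t: 11.7
tcp_pos: [0.5669, 0.2563, 0.0126]
tool_rot: [0.6, 0.799, -0.022, -0.004]
force: [-5.9, -1.9, 29.5]
finger_gap: 0.386
```

```bash
python3 - <<'E'
from h import *
s=take('side','side8');x=sense();print(x['tcp_pos'],x['force'],x['finger_gap'])
a=cv2.imread('pics/side8.png')[270:330,280:340]
cv2.imwrite('pics/c8.png',cv2.resize(a,(600,600),interpolation=cv2.INTER_CUBIC))
for v in range(285,318,3): print(v,px(s,304,v).round(4))
E
```

```text
[0.5668433  0.25630593 0.01276327] [-2.54855955 -0.40296103 12.95968832] 0.38642462495003854
285 [0.5915 0.186  0.0043]
288 [0.5872 0.1973 0.0058]
291 [0.5643 0.2534 0.0423]
294 [0.5607 0.2627 0.0431]
297 [0.5604 0.2642 0.0377]
300 [0.559  0.2684 0.0345]
303 [0.5591 0.2687 0.0283]
306 [0.5593 0.2689 0.0218]
309 [0.5593 0.2695 0.0157]
312 [0.5595 0.2697 0.0091]
315 [0.5583 0.2732 0.0054]
```

View pics/c8.png

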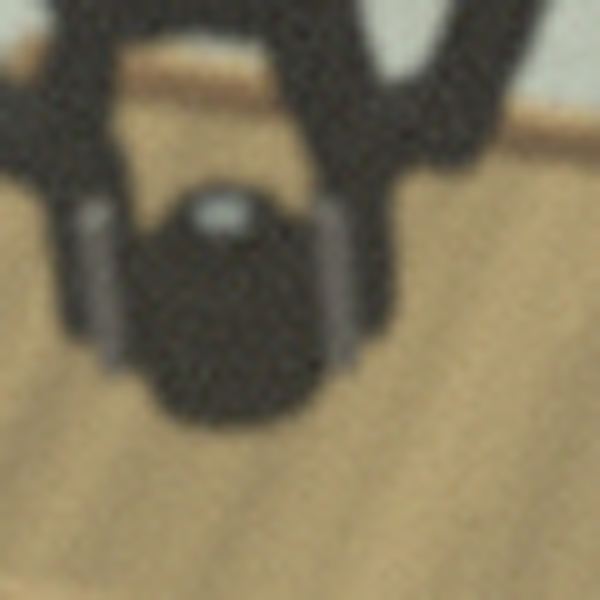

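The hub is on the floor: the push read 29 N and the collar top is at 0.042, as it should be. Next I release and rise.

Call:
{"api": "jog_arm", "payload": {"motion": [[0, 0, 0, 0, 220], [0, 0, 0, 0, 150], [0, 0, 0, 0, 110], [0, 0, 0, 0, 90], [0, 0, 0, 0, 90], [0, 0, 1, 0, 90], [-0.1, 0, 1.5, 0, 90], [0, 0, 2, 0, 90], [0, 0, 3, 0, 90], [0, 0, 3, 0, 90]]}}

```text
t: 12.58
tcp_pos: [0.5591, 0.2542, 0.1119]
tool_rot: [0.6, 0.799, -0.03, -0.011]
force: [0.2, 0.6, 0.3]
finger_gap: 0.644
```

Call:
{"api": "jog_arm", "payload": {"motion": [[0, 0, 3, 0, 90], [0, 0, 3, 0, 90], [0, 0, 0, 0, 90], [0, 0, 0, 0, 90]]}}

```text
t: 12.92
tcp_pos: [0.5617, 0.2551, 0.1831]
tool_rot: [0.6, 0.799, -0.025, -0.007]
force: [-0.2, -0.1, -0.7]
finger_gap: 0.65
```

```bash
python3 - <<'E'
from h import *
s=take('side','side9');c=take('scene','scene9');w=take('wrist','wrist9');x=sense();print(x['tcp_pos'],x['force'],x['finger_gap'])
a=cv2.imread('pics/side9.png')[170:350,230:410];b=cv2.imread('pics/wrist9.png')
cv2.imwrite('pics/c9.png',np.vstack([np.hstack([cv2.resize(a,(300,300)),cv2.resize(b,(400,300))]),np.hstack([cv2.resize(cv2.imread('pics/scene9.png'),(400,300)),np.zeros((300,300,3),np.uint8)])]))
for v in range(285,318,3): print(v,px(s,303,v).round(4))
E
```

```text
[0.5610667  0.2548628  0.18101229] [-0.09310718  0.66405552 -1.10022717] 0.6442861952482475
285 [0.592  0.19   0.0069]
288 [0.5887 0.1986 0.0063]
291 [0.5653 0.2556 0.0436]
294 [0.5629 0.2622 0.0422]
297 [0.5617 0.2657 0.0385]
300 [0.5611 0.2677 0.0336]
303 [0.5611 0.2684 0.0276]
306 [0.5601 0.2715 0.0235]
309 [0.5603 0.2715 0.0169]
312 [0.5608 0.271  0.0098]
315 [0.5601 0.2734 0.0051]
```

View pics/c9.png

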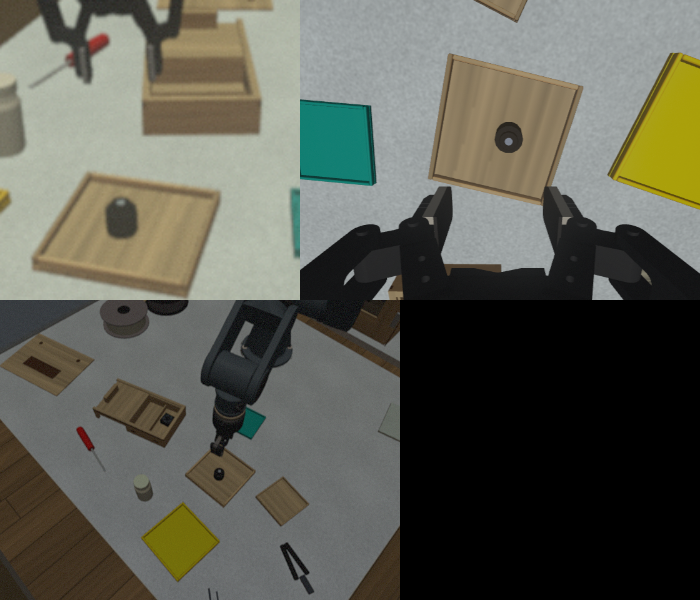

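The hub stands upright near the middle of the tray, the lid is still open, and the gripper is clear. I'm handing in now.

```bash
python3 -c "
from station import *
print(sign_off())"
```

```text
the job is handed in; nothing more can be done
None
```

The job is handed in with the hub standing upright in the larger plywood tray and the box lid left open; `sign_off()` gives no verdict. It finished at about 13 s of the 51 s allowed.

- **Lid:** I gripped the bar and slid it about 125 mm to its stop. From its starting position of about 6 mm, that puts the lid at roughly 0.131 m. The last wide picture shows it still open.
- **Hub:** I lifted it out by its barrel, leaving the fan in the box. I lowered it, still gripped, until it met the tray floor; a last small push read 29 N at the wrist.
- **Last checks:** The hub's collar top is at 0.042–0.044 m, against 0.042 m expected when it stands on the floor. Its axis is near (0.563, 0.255), within about 1 cm of the measured tray centre (0.559, 0.258). The gripper is about 0.18 m up and touches nothing.
- **Discrepancies:** The tool picked up a tilt of about 2–3° during the moves. The hub still stood upright by eye after release; I did not measure its tilt.

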